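# Hook the charged battery pack onto the test rig's mount

### The arm

A 6-joint arm with a two-finger parallel gripper is mounted at the origin on the work surface. World frame = base frame: x ahead of the robot, y to its left, z up, the work surface at z = 0. Lengths are in mm, angles in rad, forces in N, time in s.
With the tool pointing down it reaches from about 275 to 825 mm from the base axis. Payload 5.2 kg.
Tool frame: the origin (TCP) lies at the very end of the fingers, on their centre line; the grasp point (between the pads) lies 19 mm behind it; z points along the fingers, y is the direction in which the jaws open and shut (so a half turn about z gives the same grasp; the last joint's range is limited). The gripper opens to 93 mm and grips with 3 to 60 N. Pads are 15 mm wide; open, the fingers measure 128 mm over their backs; the gripper's body (75 mm by 188 mm) begins 65 mm behind the grasp point.
Start: joints at [0.968, 0.259, 1.535, -0, 1.348, -0.203], TCP at [214.058, 506.64, 218.653] pointing down, gripper open.
Joint ranges: [-3.14, 3.14], [-0.91, 2.08], [0.19, 2.58], [-1.22, 4.36], [0.22, 2.71], [-3.12, 3.12]. Speed limits (rad/s): [2.57, 2.57, 3.14, 3.14, 3.14, 3.14].

### API

Orientations are given as [roll, pitch, yaw] about the fixed x, y, z axes, in that order (R = Rz(yaw) Ry(pitch) Rx(roll)).
In Python, from bench import robot gives the robot as it stands. The module is installed in compiled form; this text tells all that it offers. Calls block until the motion is done:
- robot.move_ptp(position, orientation): joint-space move of the TCP to a pose.
- robot.move_linear(position, ori=None, speed=150, f_stop=None): straight line of the TCP; ori=None keeps the orientation; speed is the mean speed in mm/s. With f_stop (N) it stops when the force on the tool has changed by that much, and returns True; else False.
- robot.move_j(angles): joint-space move.
- robot.move_gripper(opening): opening from 0.0 (shut) to 1.0 (fully open); the grip force is fixed at half the most; returns when the fingers have stopped.
- robot.sleep(seconds).
- robot.inverse_kinematics(position, orientation): joint angles nearest the present ones, or None.
- robot.get_image(name): name is "scene" or "top"; returns a dict with "img" (420x560x3 uint8, blue, green, red), "fovy" (degrees; the focal length in pixels is half the picture's height over the tangent of half this angle, whatever the lens; pixels are square), "cx", "cy" (the principal point, pixels), "k1" (the pictures are not rectified: a ray, as slopes to the right and down, at radius r is drawn at 1 + k1 r^2 times it, then the intrinsics apply), "eye" and "orientation" of the camera in the world. Camera axes: x right, y down, z forward; pixel columns grow to the right and rows downward; lengths in mm; the calibration is good to about 2 mm. A picture is of the moment at which its call begins. There is no depth.
A pose or a line that the arm cannot do raises robot.MotionError and nothing moves.
- robot.hand_in(): hands the job in, once; it reports no verdict.
Readings, each from a call of its own:
- robot.current_t(): time.
- robot.current_qpos(): joint angles.
- robot.current_joint_vel(): joint speeds.
- robot.current_joint_efforts(): joint torques, N m.
- robot.current_tcp_pos(): TCP position.
- robot.current_eef_rot(): TCP orientation.
- robot.current_contact_force(): force on the tool from outside, world axes, zero at the start.
- robot.current_ft_torque(): the same for the moment, N m.
- robot.current_gripper_width(): opening from 0.0 (shut) to 1.0 (fully open).
Only numpy, scipy, OpenCV 4.12 (cv2) and the standard library are available. Lean on these libraries where they do the work, as an engineer would, in place of code of your own. Each camera call takes 0.05 s, during which the arm holds its last target. There are 200 camera calls.

### The job

Take the charged battery pack out of the charger, stand it on the table with a broad face up against the thick mat's yellow-marked edge, let go, and tip it over that edge so that it comes to lie by itself on its broad face on the mat. Then pick it up again and hook its tongue onto the mount: dip the tongue so that its oblong eye slips past the red T-head, level the pack until it lies flat on the black bed with the tongue under the head, slide it fully home against the grey pedestal so that both ends of the head overlap the tongue, and let go. Leave the other things on the table where they are.

Things in the scene. Friction and masses are not known exactly. Their poses are not given: they have to be found in the camera images.
- pack: Battery pack, 0.3 to 0.52 kg: yellow box with a black foot and a flat steel tongue on its other end. It starts standing in the charger, tongue up. Origin: centre of the foot's underside. z: the long way, foot to tongue tip (167 mm); y: width 50; x: thickness. Body 36 (x) x 50 (y) x 95 mm (z 0 to 95); tongue z 95 to 167, 50 mm wide, its edges can be gripped. Both broad faces are alike.
- pack_eye (a point): Centre of the oblong eye in the tongue (pack z 134 mm), axes as the pack. Tongue: 6 mm thick, midway in the pack's thickness (x -3 to 3). Eye: 24 mm wide (y), 42 mm long (z 113 to 155), leaving 13 mm side bars, a 12 mm bar at the tip and 18 mm at the root.
- pack_body (a point): Centre of the pack's yellow body (pack z 47.5 mm); axes as the pack.
- charger: Fixed black charger with an open well, 44 (x) x 58 mm (y) inside, 28 mm deep, floor 6 mm and rim 34 mm above the table; outside 56 x 70 mm, with a grey 60 mm long housing of the same height on its +y side. Origin: under the well's centre, on the table, z up. The pack stands in it with the same x and y axes, 4 mm play each side.
- mat: Fixed thick mat, 195 x 130 mm, 10 mm high, blue top; a yellow line marks its stop edge. Origin: middle of the stop edge, on the table. +x points from that edge over the mat (mat x 0 to 195, y -65 to 65 mm), z up. The pack is stood before the edge (x below 0), broad face to it, and tipped towards +x; the edge holds its foot.
- mount: Fixed battery mount. Origin: on the stud's axis at table height; z up, +x from the stud towards the bed for the pack's body. Aluminium base plate 6 mm high, x -45 to 145, y -37 to 37 mm. Grey pedestal x -12 to 39, y -18 to 18, top 34. Black bed x 39 to 135, y -18 to 18, top 20 mm.
- mount_head (a point): Middle of the red T-head's top, 54 mm above the table on the stud's axis; axes as the mount. The head is a bar 54 mm long (x -27 to 27), 14 mm wide, 5 mm thick (underside 49 mm high) on a steel stem 10 mm thick that stands on the pedestal. Beyond x -12 there is open space under the head for the dipped tongue tip. In place the tongue has 8 mm of free height below the head.
- mount_home (a point): Where the eye's centre must end: on the stud's axis, 38 mm high; axes as the mount. The pack's z then points to the mount's -x, body on the bed, its end face at the pedestal's face (x 39). The eye is shorter than the head: come tip dipped (20 to 35 degrees), tip bar first under the head's -x end, draw towards +x to about 10 mm past home until the eye's root end clears the head, level, slide home to -x.
- led0: White LED panel 60 x 75 x 10 mm, lying flat; origin under its centre. Bystander: do not disturb.
- led1: White LED panel 60 x 75 x 10 mm, lying flat; origin under its centre. Bystander: do not disturb.
- led2: White LED panel 60 x 75 x 10 mm, lying flat; origin under its centre. Bystander: do not disturb.
- meter: Orange multimeter 160 x 80 x 37 mm, lying; origin under its centre. Bystander: do not disturb.
- driver: Screwdriver lying on the table, along its x axis. Bystander: do not disturb.
- tape: Blue tape roll, 100 mm across, 20 mm high, hole 70 mm; origin under its centre. Bystander: do not disturb.

How it is judged:
By the outcome, as a careful person would: the job done as asked, in the order asked, and still so for the second after the job is handed in, with the robot touching nothing.
It also fails if it takes over 72 s, if anything falls off the work surface, if the arm or the gripper's body presses on something with over 40 N, if the wrist force passes 120 N, or if a joint passes its speed limit or range.

## Working session

There is one attempt and no reset: what is moved stays moved. The work goes in short steps, each a Python script; the robot and the scene stay as the last script left them, time stands still between calls to the robot, and variables do not carry over. Pictures are saved under pics/ and viewed, about 8 in all and at most 12, crops included, and the job is handed in when it is done.

```bash
ls; mkdir -p pics; python3 - <<'E'
from bench import robot
import cv2,numpy as np
for n in("scene","top"):
    d=robot.get_image(n); cv2.imwrite(f"pics/{n}0.png",d["img"])
    print(n,{k:v for k,v in d.items() if k!="img"})
a=[cv2.imread(f"pics/{n}0.png") for n in("scene","top")]
print(robot.current_t())
E
```

```text
pics
scene {'fovy': 47.16507472245374, 'cx': 282.7177964833486, 'cy': 208.40890625509428, 'k1': -0.020751711526814046, 'eye': array([1570.74645902,  -80.06432308,  912.06319223]), 'orientation': array([-2.27518216,  0.01235258,  1.45084996])}
top {'fovy': 43.81312550888515, 'cx': 284.75097154092333, 'cy': 206.79687420769673, 'k1': -0.2005125084948826, 'eye': array([ 338.32100877,   35.50125826, 1445.59510386]), 'orientation': array([-2.94312932, -0.007574  , -1.55878326])}
0.1
```

View pics/top0.png

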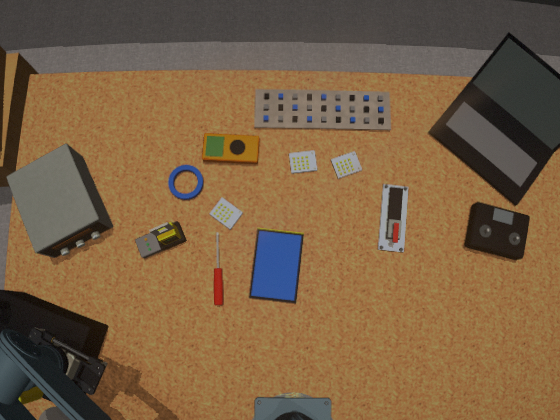

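View pics/scene0.png

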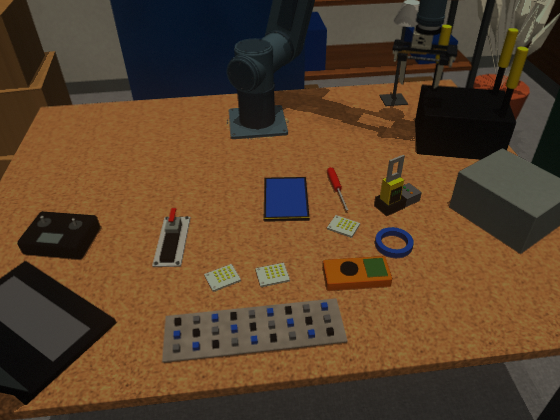

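Top view: the yellow stop edge is on the mat's far (world +x) side, about (280,231). The pack is in the charger at about (165,235), with the grey housing to the left. The mount is at about (393,218), with the red head at (395,232) and the bed above it (+x world).

```bash
cat > h.py <<'E'
from bench import robot
import cv2,numpy as np
from scipy.spatial.transform import Rotation as Rt
def get(n,save=None):
    d=robot.get_image(n)
    if save: cv2.imwrite(save,d["img"])
    return d
def K(d):
    f=210/np.tan(np.radians(d["fovy"])/2)
    return np.array([[f,0,d["cx"]],[0,f,d["cy"]],[0,0,1.]]),np.array([d["k1"],0,0,0.])
def ray(d,px):
    k,D=K(d); u=cv2.undistortPoints(np.float64(px).reshape(-1,1,2),k,D)[:,0]
    R=Rt.from_euler("xyz",d["orientation"]).as_matrix()
    return np.c_[u,np.ones(len(u))]@R.T
def plane(d,px,z):
    r=ray(d,px); return d["eye"]+r*((z-d["eye"][2])/r[:,2])[:,None]
def proj(d,P):
    k,D=K(d); R=Rt.from_euler("xyz",d["orientation"]).as_matrix().T
    return cv2.projectPoints(np.float64(P).reshape(-1,1,3),cv2.Rodrigues(R)[0],-R@d["eye"],k,D)[0][:,0]
def tri(da,pa,db,pb):
    a=ray(da,[pa])[0];b=ray(db,[pb])[0]
    s=np.linalg.lstsq(np.c_[a,-b],db["eye"]-da["eye"],rcond=None)[0]
    p,q=da["eye"]+s[0]*a,db["eye"]+s[1]*b
    return (p+q)/2,np.linalg.norm(p-q)
def blob(d,lo,hi,box,union=False,mina=4):
    x0,y0,x1,y1=box; h=cv2.cvtColor(d["img"],cv2.COLOR_BGR2HSV)
    m=np.zeros(h.shape[:2],np.uint8); m[y0:y1,x0:x1]=cv2.inRange(h,np.array(lo),np.array(hi))[y0:y1,x0:x1]
    n,l,s,c=cv2.connectedComponentsWithStats(m)
    if n<2: return None
    keep=[i for i in range(1,n) if s[i,4]>=mina] if union else [1+np.argmax(s[1:,4])]
    ys,xs=np.nonzero(np.isin(l,keep)); return np.c_[xs,ys].astype(float)
def rect(d,px,z):
    """world rect of pixel set on plane z: centre, (len,wid), yaw of long axis deg"""
    off=np.array([[-.5,-.5],[.5,-.5],[.5,.5],[-.5,.5]])
    P=plane(d,(px[:,None]+off*.8).reshape(-1,2),z)[:,:2]
    c,(w,h),a=cv2.minAreaRect(P.astype(np.float32))
    if w<h: w,h,a=h,w,a+90
    return np.round(c,1),(round(w,1),round(h,1)),round((a+90)%180-90,1)
E
python3 - <<'E'
from h import *
t=get("top");s=get("scene")
def rep(name,d,z,*a,**k):
    p=blob(d,*a,**k)
    print(name,None if p is None else (len(p),p.mean(0).round(1),*rect(d,p,z)))
rep("mat top",t,10,(105,100,40),(130,255,255),(240,220,310,310))
rep("mat scene",s,10,(105,100,40),(130,255,255),(255,170,320,225))
rep("yel top",t,10,(20,100,70),(35,255,255),(245,222,312,310),union=True)
rep("head top",t,54,(0,150,80),(8,255,255),(375,180,415,255))
rep("head scene",s,54,(0,150,80),(8,255,255),(155,200,190,260))
rep("plate top",t,6,(0,0,120),(180,70,255),(370,175,415,260),union=True)
rep("plate scene",s,6,(0,0,100),(180,90,255),(145,210,195,270),union=True)
rep("pack yel top",t,101,(20,120,60),(35,255,255),(130,215,190,260),union=True)
rep("pack yel scene",s,60,(20,120,60),(35,255,255),(370,150,430,215),union=True)
c=[cv2.resize(t["img"][205:270,120:200],None,fx=5,fy=5,interpolation=2),cv2.resize(s["img"][145:220,365:430],None,fx=5,fy=5,interpolation=2)]
e=[cv2.resize(t["img"][175:260,370:420],None,fx=5,fy=5,interpolation=2)]
H=430;o=[cv2.copyMakeBorder(i,0,H-min(i.shape[0],H),0,6,0)  for i in [x[:H] for x in c+e]]
cv2.imwrite("pics/c1.png",cv2.resize(np.hstack(o),None,fx=.8,fy=.8))
E
```

```text
mat top (2867, array([276.1, 265.4]), array([463.8,  49.9]), (183.9, 122.5), -5.7)
mat scene (1533, array([285.6, 197.3]), array([460.2,  51.9]), (184.5, 121.1), -5.4)
yel top (124, array([278.4, 237.3]), array([459. ,  44.1]), (222.5, 182.5), 0.3)
head top (95, array([395.3, 232. ]), array([ 552.5, -274. ]), (52.4, 16.1), -1.6)
head scene (70, array([171.9, 214.1]), array([ 549.4, -272.7]), (54.3, 17.3), -4.1)
plate top (984, array([392.1, 221.2]), array([ 601.9, -278.6]), (193.3, 77.4), -5.9)
plate scene (571, array([172.4, 242.9]), array([ 601.8, -278.6]), (194.4, 78.3), -6.1)
pack yel top (246, array([168.1, 233.4]), array([538.3, 339. ]), (155.5, 73.5), 73.1)
pack yel scene (333, array([389.6, 188.1]), array([533.5, 347. ]), (138.6, 62.4), -21.3)
```

View pics/c1.png

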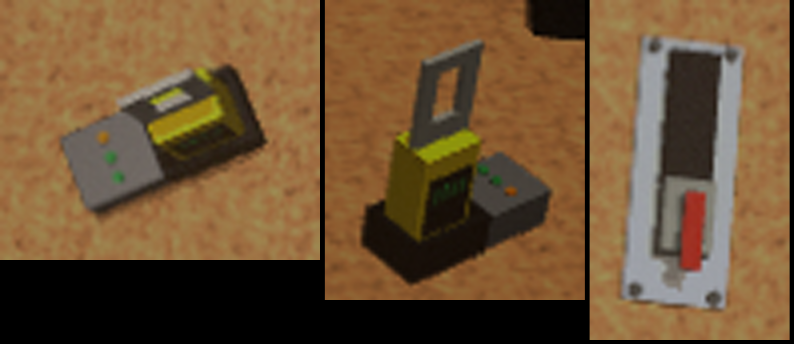

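```bash
python3 - <<'E'
from h import *
t=get("top");s=get("scene")
def rep(name,d,z,*a,**k):
    p=blob(d,*a,**k)
    print(name,None if p is None else (len(p),p.mean(0).round(1),*rect(d,p,z)))
rep("yel top",t,10,(20,100,60),(35,255,255),(250,224,308,240))
rep("yel scene",s,10,(20,100,60),(35,255,255),(255,205,320,230))
# whole mat = not table: table is orange hue 5-20 & bright
def dark(d,box):
    x0,y0,x1,y1=box; b=d["img"].astype(int); m=np.zeros(b.shape[:2],bool)
    m[y0:y1,x0:x1]=((b[...,2]-b[...,0]<50)|((cv2.cvtColor(d["img"],6)<75)))[y0:y1,x0:x1]
    n,l,st,c=cv2.connectedComponentsWithStats(m.astype(np.uint8)); ys,xs=np.nonzero(l==1+np.argmax(st[1:,4])); return np.c_[xs,ys].astype(float)
print("mat all top",rect(t,dark(t,(240,222,312,312)),10))
print("mat all scene",rect(s,dark(s,(252,165,322,230)),10))
h=blob(t,(0,0,50),(180,75,255),(130,215,190,262),union=False); print("housing",rect(t,h,34),h.mean(0))
u=lambda a,b:(120+a/4,205+b/4); v=lambda a,b:(365+(a-325)/4,145+b/4)
print("housing corners",plane(t,[u(60,140),u(97,212),u(163,180)],34).round(0)[:,:2].tolist())
print("rim far corners",plane(t,[u(232,65),u(265,135)],34).round(0)[:,:2].tolist())
for a,b in(((190,69),(425,60)),((118,102),(483,40))): print("tongue",tri(t,u(*a),s,v(*b)))
E
```

```text
yel top (110, array([280.2, 230.6]), array([559.8,  40.6]), (131.8, 9.4), 84.1)
yel scene (23, array([275., 218.]), array([554.2,   9.2]), (64.7, 3.4), 82.3)
mat all top (array([462. ,  50.3]), (194.3, 132.3), -5.9)
mat all scene (array([466.9,  50.1]), (212.4, 133.8), -6.1)
housing (array([526.4, 383.3]), (114.7, 66.3), -62.2) [151.0671785  240.40690979]
housing corners [[523.0, 441.0], [474.0, 412.0], [497.0, 367.0]]
rim far corners [[578.0, 323.0], [529.0, 297.0]]
tongue (array([550.77436235, 321.01651957, 176.55730877]), np.float64(2.1597512627375393))
tongue (array([529.83274094, 367.13811656, 174.10802647]), np.float64(3.907555966534713))
```

```bash
cat >> h.py <<'E'
pi=np.pi; rad=np.radians
def down(yaw): return [pi,0,rad(yaw)]
def st(tag=""): print(tag,"t",round(robot.current_t(),2),"tcp",np.round(robot.current_tcp_pos(),1),"rot",np.round(np.degrees(robot.current_eef_rot()),1),"F",np.round(robot.current_contact_force(),1),"w",round(robot.current_gripper_width()*93,1))
E
python3 - <<'E'
from h import *
st()
for y in (25,-155): print(y,robot.inverse_kinematics([540,343.5,112],down(y)),robot.inverse_kinematics([580,40,106],down(y-31)))
robot.move_ptp([540,343.5,230],down(25)); st("above")
robot.move_linear([540,343.5,112],speed=100,f_stop=8); st("down")
robot.move_gripper(0.3); st("grip")
robot.move_linear([540,343.5,215],speed=80); st("lift")
get("scene","pics/s1.png")
i=cv2.imread("pics/s1.png")[100:240,340:480]; j=get("top")["img"][160:300,120:260]
cv2.imwrite("pics/c2.png",cv2.resize(np.hstack([i,j]),None,fx=2.8,fy=2.8,interpolation=2))
E
```

```text
t 0.3 tcp [214.  506.5 218.4] rot [-180.    -0.   157.1] F [-0.6 -0.4  0.1] w 93.0
25 [ 3.92546094e-01  4.99615976e-01  1.44593841e+00 -4.44089210e-16
  1.19603827e+00  1.52701011e+00] [-1.22898280e-01  4.10080071e-01  1.60925209e+00 -4.44089210e-16
  1.12226050e+00  1.55261780e+00]
-155 [ 0.39254609  0.49961598  1.44593841  0.          1.19603827 -1.61458255] [-0.12289828  0.41008007  1.60925209  0.          1.1222605  -1.58897485]
above t 1.82 tcp [539.4 344.  230. ] rot [-180.     0.    25.1] F [0.6 0.5 0.3] w 92.7
down t 3.16 tcp [540.5 343.7 112.8] rot [ 1.8e+02 -1.0e-01  2.5e+01] F [-0.2  0.2 -0. ] w 93.0
grip t 3.91 tcp [540.  343.6 112. ] rot [-180.    0.   25.] F [-0.   0.6  0.1] w 49.6
lift t 5.35 tcp [539.7 343.3 214.2] rot [-1.8e+02  1.0e-01  2.5e+01] F [-0.6  0.5 -3.7] w 49.5
```

View pics/c2.png

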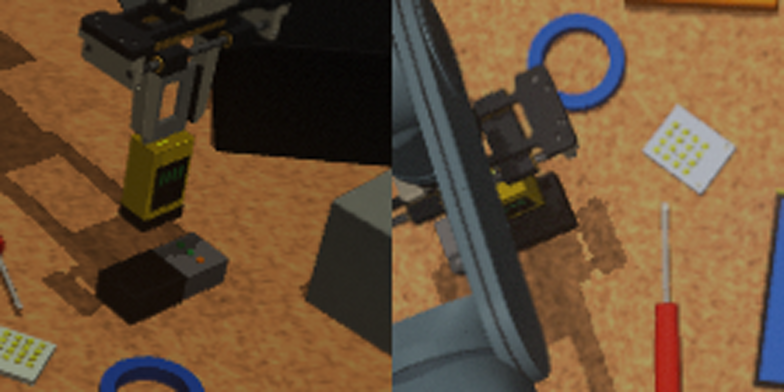

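The pack is lifted clear and hangs straight between the fingers, with the foot at about (150,220) in the crop. Next I carry it to the stop edge.

```bash
python3 - <<'E'
from h import *
m=-5.9; u=np.array([np.cos(rad(m)),np.sin(rad(m)),0]); E=np.array([560.5,40.2,0])
P=E+u*27
robot.move_ptp([*P[:2],200],down(m)); st("over")
robot.move_linear([*P[:2],112],speed=100)
st("low"); print(robot.move_linear([*P[:2],102],speed=20,f_stop=3)); st("table")
z=robot.current_tcp_pos()[2]+0.5
Q=E+u*13
print(robot.move_linear([*Q[:2],z],speed=20,f_stop=4)); st("edge")
print("d from edge est",(robot.current_tcp_pos()-E)@u)
i=get("scene")["img"][120:250,220:360]; j=get("top")["img"][180:310,220:360]
cv2.imwrite("pics/c3.png",cv2.resize(np.hstack([i,j]),None,fx=2.8,fy=2.8,interpolation=2))
E
```

```text
over t 6.63 tcp [587.4  38.6 200.1] rot [-180.    -0.    -5.8] F [-0.3 -0.3 -4.1] w 49.7
low t 7.67 tcp [588.   37.4 112.7] rot [ 1.8e+02 -1.0e-01 -5.9e+00] F [ 0.3  0.1 -5. ] w 49.7
True
table t 8.07 tcp [587.9  37.5 105.8] rot [-1.8e+02 -1.0e-01 -5.9e+00] F [-0.2  0.4  4.5] w 50.0
True
edge t 8.36 tcp [586.6  37.6 105.8] rot [-180.    -0.2   -5.9] F [ 0.2 -0.2  4.4] w 49.6
d from edge est 26.222967454320173
```

View pics/c3.png

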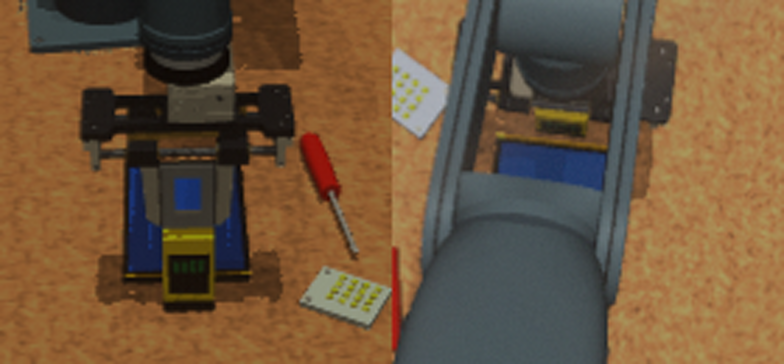

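The foot is on the table, centred on the edge, but not yet at it: the stop came from table friction. I lift slightly and close the gap.

```bash
python3 - <<'E'
from h import *
m=-5.9; u=np.array([np.cos(rad(m)),np.sin(rad(m)),0]); E=np.array([560.5,40.2,0])
p=robot.current_tcp_pos(); robot.move_linear([p[0],p[1],107.5],speed=20); robot.sleep(.3); st("up")
Q=E+u*10
print(robot.move_linear([*Q[:2],107.5],speed=20,f_stop=3)); st("edge")
print("d from edge est",(robot.current_tcp_pos()-E)@u)
i=get("scene")["img"][150:230,250:330]; cv2.imwrite("pics/c4.png",cv2.resize(i,None,fx=6,fy=6,interpolation=2))
E
```

```text
up t 9.02 tcp [586.4  37.6 107.1] rot [-1.8e+02 -1.0e-01 -5.9e+00] F [ 0.  -0.9 -5.2] w 50.1
True
edge t 9.54 tcp [578.4  38.4 107.1] rot [-180.    -0.2   -5.9] F [ 2.6  0.2 -3.1] w 49.9
d from edge est 17.95600488012834
```

View pics/c4.png

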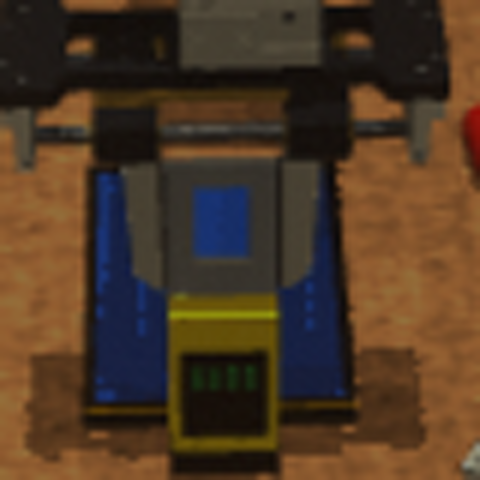

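```bash
python3 - <<'E'
from h import *
m=-5.9; u=np.array([np.cos(rad(m)),np.sin(rad(m)),0]); E=np.array([560.5,40.2,0])
p=robot.current_tcp_pos(); print(robot.move_linear([p[0],p[1],102],speed=15,f_stop=3)); st("table")
robot.move_gripper(0.85); st("open")
def at(d,z): q=E+u*d; return [q[0],q[1],z]
robot.move_linear([p[0],p[1],205],speed=120)
t=get("top");s=get("scene")
robot.move_linear(at(75,205),speed=150)
robot.move_gripper(0.0)
robot.move_linear(at(75,138),speed=120); st("behind")
print(robot.move_linear(at(18,138),speed=60,f_stop=2)); st("touch"); print((robot.current_tcp_pos()-E)@u)
i=get("scene")["img"][130:230,240:340]; cv2.imwrite("pics/c5.png",cv2.resize(np.hstack([s["img"][130:230,240:340],i]),None,fx=4,fy=4,interpolation=2))
E
```

```text
True
table t 9.8 tcp [578.8  38.3 105.9] rot [-180.    -0.2   -5.9] F [-0.2  0.2  3.7] w 50.3
open t 10.48 tcp [578.8  38.3 105.1] rot [-180.    -0.2   -5.9] F [-0.2  0.3 -0. ] w 79.1
behind t 14.08 tcp [635.6  32.4 138.6] rot [-180.    -0.2   -5.9] F [ 0.5 -0.8  0.4] w 0.9
False
touch t 15.18 tcp [578.8  38.3 138.1] rot [-180.    -0.2   -5.9] F [0.6 0.3 0.7] w 0.5
18.425349685749836
```

View pics/c5.png

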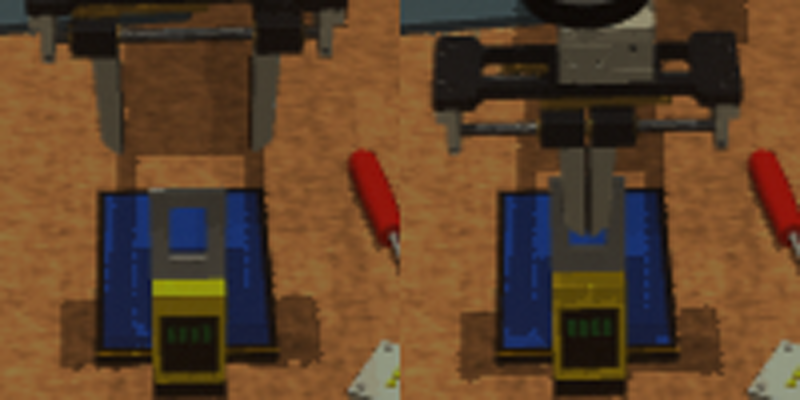

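The pack stood upright against the edge on its own (left), and the finger is now starting to lean it over (right). The tapered fingertips are narrower than the eye, so I'll push higher, on the tip bar.

```bash
python3 - <<'E'
from h import *
m=-5.9; u=np.array([np.cos(rad(m)),np.sin(rad(m)),0]); E=np.array([560.5,40.2,0])
def at(d,z): q=E+u*d; return [q[0],q[1],z]
robot.move_linear(at(45,138),speed=25); robot.sleep(.3)
robot.move_linear(at(45,148),speed=60)
robot.move_linear(at(0,146),speed=60); st("a"); g=[get("scene")["img"]]
for d in(-20,-35,-45):
    robot.move_linear(at(d,144),speed=60); robot.sleep(.4); st(str(d)); g.append(get("scene")["img"])
    if len(blob({"img":g[-1]},(20,120,60),(35,255,255),(250,160,330,240)))<1: pass
cv2.imwrite("pics/c6.png",cv2.resize(np.vstack([np.hstack([x[130:230,240:340] for x in g[:2]]),np.hstack([x[130:230,240:340] for x in g[2:]])]),None,fx=3,fy=3,interpolation=2))
E
```

```text
a t 17.98 tcp [560.8  40.1 146.2] rot [-180.    -0.2   -5.9] F [ 1.1 -0.4 -0.1] w 0.3
-20 t 18.92 tcp [540.7  42.2 144. ] rot [-180.    -0.2   -5.9] F [0.2 0.7 0.6] w 0.5
-35 t 19.77 tcp [525.8  43.8 143.9] rot [-180.    -0.2   -5.9] F [ 0.2 -0.2  0.2] w 0.4
-45 t 20.53 tcp [515.8  44.8 144. ] rot [-180.    -0.2   -5.9] F [ 0.1 -0.6 -0.7] w 0.2
```

View pics/c6.png

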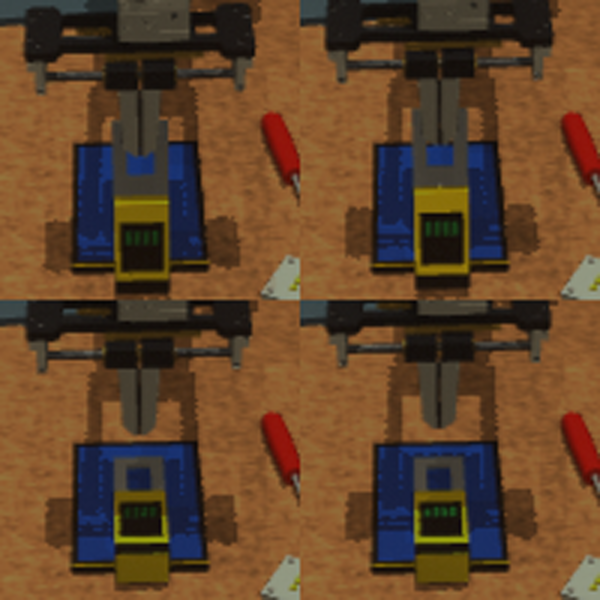

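The pack has fallen by itself and lies flat on the mat, tongue towards the robot. I clear the arm and measure it.

```bash
python3 - <<'E'
from h import *
robot.move_linear([515,45,230],speed=200)
robot.move_ptp([480,-220,260],down(-5.9)); robot.move_gripper(1.0)
t=get("top");s=get("scene"); st()
np.save("t.npy",t,allow_pickle=True);np.save("s.npy",s,allow_pickle=True)
for n,d,b in(("top",t,(255,215,308,290)),("scene",s,(255,160,320,235))):
    y=blob(d,(20,110,45),(35,255,255),b,union=True); print(n,len(y),rect(d,y,46))
    g=blob(d,(0,0,40),(180,90,255),b); print("tongue",len(g),g.mean(0),rect(d,g,31))
a=t["img"][215:295,245:325];b=s["img"][155:235,250:330]
cv2.imwrite("pics/c7.png",cv2.resize(np.hstack([a,b]),None,fx=5,fy=5,interpolation=2))
E
```

```text
t 23.79 tcp [ 480. -220.  260.] rot [180.    0.   -5.9] F [0.9 1.  0.4] w 92.9
top 394 (array([532.6,  38.8]), (129.5, 86.8), -89.3)
tongue 386 [275.16062176 266.61398964] (array([460.2,  52. ]), (82.7, 53.3), -6.0)
scene 383 (array([560. ,  28.2]), (137.7, 118.9), 13.3)
tongue 137 [285.77372263 186.54014599] (array([445.3,  54.2]), (57.3, 50.7), -7.8)
```

View pics/c7.png

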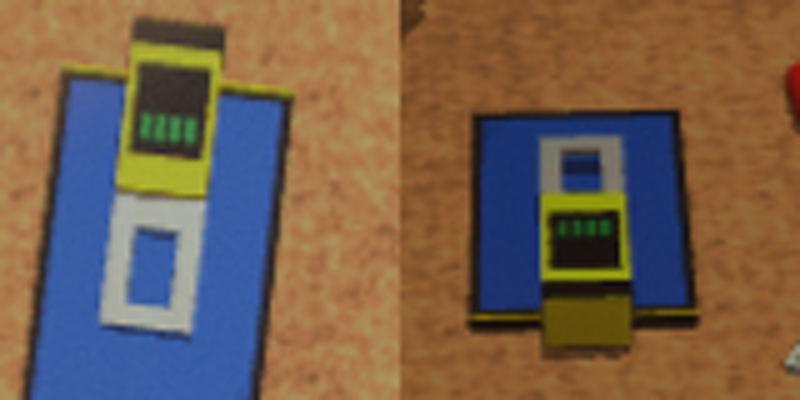

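The pack lies flat and square on the mat. In the top crop the foot end overhangs the edge at about (180,23) and the tongue tip is at about (145,330).

```bash
python3 - <<'E'
from h import *
t=np.load("t.npy",allow_pickle=True).item();s=np.load("s.npy",allow_pickle=True).item()
u=lambda a,b:(245+a/5,215+b/5); v=lambda a,b:(250+(a-400)/5,155+b/5)
print("T tip",plane(t,[u(100,326),u(190,336)],31).round(1).tolist())
print("T foot",plane(t,[u(135,19),u(225,28)],46).round(1).tolist())
print("T shoulder",plane(t,[u(115,192),u(207,198)],46).round(1).tolist())
print("S tip",plane(s,[v(540,137),v(621,138)],31).round(1).tolist())
print("S shoulder",plane(s,[v(540,194),v(627,194)],46).round(1).tolist())
print("S foot",plane(s,[v(541,292),v(632,293)],46).round(1).tolist())
m=174.1
for P in ([445,53,14],):
  pass
E
```

```text
T tip [[420.2, 79.1, 31.0], [415.5, 30.4, 31.0]]
T foot [[586.1, 62.6, 46.0], [581.8, 13.5, 46.0]]
T shoulder [[491.4, 71.8, 46.0], [488.9, 22.3, 46.0]]
S tip [[417.7, 33.6, 31.0], [425.3, 81.9, 31.0]]
S shoulder [[491.2, 25.6, 46.0], [497.9, 75.3, 46.0]]
S foot [[576.9, 16.4, 46.0], [584.5, 65.8, 46.0]]
```

```bash
cat > plan.py <<'E'
import numpy as np
def box(a,b,c,d): return np.array([[a,c],[b,c],[b,d],[a,d]],float)
OB=dict(head=box(-27,27,49,54),stem=box(-5,5,34,49),ped=box(-12,39,6,34),bed=box(39,135,6,20),plate=box(-45,145,0,6))
PK=[(box(-33,-21,-3,3),OB.keys()),(box(21,39,-3,3),OB.keys()),(box(-33,39,-3,3),['ped','bed','plate']),(box(39,134,-18,18),OB.keys())]
def sep(A,B):
    best=-1e9
    for P in(A,B):
        e=np.roll(P,-1,0)-P; n=np.c_[e[:,1],-e[:,0]]/np.linalg.norm(e,axis=1)[:,None]
        for v in n: a,b=A@v,B@v; best=max(best,b.min()-a.max(),a.min()-b.max())
    return best
def clear(xe,ze,th):
    c,s=np.cos(np.radians(th)),np.sin(np.radians(th)); M=np.array([[c,s],[-s,c]])
    return min(sep(P@M+[xe,ze],OB[k]) for P,ks in PK for k in ks)
if __name__=="__main__":
    for th in(22,25,28,31):
        r=[(xe,*max((round(clear(xe,z,th),1),z) for z in np.arange(38,70,.5))) for xe in(-30,-20,-15,-10,-5,0,5,10,12)]
        print(th,r)
    for th in(28,25,22,19,16,13,10,7,4,0):
        print(th,max((round(clear(x,z,th),1),x,z) for x in np.arange(2,18,.5) for z in np.arange(38,60,.5)))
E
python3 plan.py
python3 - <<'E'
from h import *
y=-5.8; g=[528.1,44.8]
robot.move_ptp([*g,120],down(y)); 
print(robot.move_linear([*g,14],speed=90,f_stop=8)); st("dn")
robot.move_gripper(0.3); st("grip")
robot.move_linear([*g,130],speed=90); st("lift")
E
```

```text
22 [(-30, np.float64(13.4), np.float64(69.5)), (-20, np.float64(11.3), np.float64(69.5)), (-15, np.float64(6.9), np.float64(69.5)), (-10, np.float64(5.0), np.float64(69.5)), (-5, np.float64(3.1), np.float64(69.5)), (0, np.float64(2.6), np.float64(51.5)), (5, np.float64(2.6), np.float64(51.5)), (10, np.float64(3.3), np.float64(50.5)), (12, np.float64(1.3), np.float64(52.5))]
25 [(-30, np.float64(15.7), np.float64(69.5)), (-20, np.float64(10.8), np.float64(69.5)), (-15, np.float64(6.0), np.float64(69.5)), (-10, np.float64(4.2), np.float64(52.0)), (-5, np.float64(3.7), np.float64(51.5)), (0, np.float64(3.7), np.float64(51.5)), (5, np.float64(3.7), np.float64(51.5)), (10, np.float64(2.8), np.float64(52.0)), (12, np.float64(0.8), np.float64(54.0))]
28 [(-30, np.float64(17.9), np.float64(69.5)), (-20, np.float64(10.1), np.float64(69.5)), (-15, np.float64(6.2), np.float64(58.0)), (-10, np.float64(4.7), np.float64(51.5)), (-5, np.float64(4.7), np.float64(51.5)), (0, np.float64(4.7), np.float64(51.5)), (5, np.float64(4.5), np.float64(51.5)), (10, np.float64(2.1), np.float64(54.0)), (12, np.fl
[... 554 characters left out ...]
5), np.float64(50.5))
19 (np.float64(3.5), np.float64(10.0), np.float64(49.5))
16 (np.float64(3.5), np.float64(10.5), np.float64(48.0))
13 (np.float64(3.8), np.float64(11.0), np.float64(47.0))
10 (np.float64(4.2), np.float64(11.0), np.float64(45.5))
7 (np.float64(4.1), np.float64(11.0), np.float64(44.5))
4 (np.float64(4.4), np.float64(11.0), np.float64(43.0))
0 (np.float64(4.0), np.float64(12.0), np.float64(42.0))
False
dn t 26.27 tcp [528.6  44.8  14.6] rot [ 1.8e+02 -1.0e-01 -5.8e+00] F [-0.   0.1 -0.5] w 93.0
grip t 27.02 tcp [528.1  44.7  14. ] rot [180.    0.   -5.8] F [-0.4 -1.   0.9] w 49.5
lift t 28.47 tcp [527.6  44.9 129.3] rot [-1.8e+02  1.0e-01 -5.8e+00] F [-0.3  0.1 -4.9] w 50.1
```

```bash
cat >> h.py <<'E'
M=-5.9; S=np.array([552.2,-273.6,0.]); UX=np.array([np.cos(rad(M)),np.sin(rad(M)),0]); UY=np.array([-UX[1],UX[0],0]); UZ=np.array([0,0,1.])
GS,GN=79.,14.   # eye->TCP along pack (towards foot) and below
OFF=np.zeros(3)
def tcp(xe,ze,th,ye=0):
    c,s=np.cos(rad(th)),np.sin(rad(th)); a=c*UX+s*UZ; n=-s*UX+c*UZ
    return list(S+OFF+xe*UX+ye*UY+ze*UZ+GS*a-GN*n),[pi,-rad(th),rad(M)]
def pk(xe,ze,th,sv,y,nv):
    c,s=np.cos(rad(th)),np.sin(rad(th)); return S+OFF+xe*UX+ze*UZ+sv*(c*UX+s*UZ)+nv*(-s*UX+c*UZ)+y*UY
E
python3 - <<'E'
from h import *
from plan import clear
p,o=tcp(-22,80,28); q=tcp(10,60,0)
print(p,robot.inverse_kinematics(p,o),robot.inverse_kinematics(*q))
robot.move_linear([527,45,190],speed=150)
robot.move_ptp([p[0],p[1],200],o); robot.move_linear(p,speed=120); robot.sleep(.3); st()
t=get("top");s=get("scene")
np.save("t2.npy",t,allow_pickle=True);np.save("s2.npy",s,allow_pickle=True)
pts=[pk(-22,80,28,sv,y,3) for sv,y in((-33,-25),(-33,25),(39,-25),(39,25),(-21,-12),(-21,12),(21,12),(21,-12))]
hd=[S+x*UX+y*UY+54*UZ for x,y in((-27,-7),(27,-7),(27,7),(-27,7))]
out=[]
for d,b in((t,(365,175)),(s,(120,150))):
    i=cv2.resize(d["img"][b[1]:b[1]+100,b[0]:b[0]+80],None,fx=5,fy=5,interpolation=2)
    for P,c in((pts,(255,0,255)),(hd,(0,255,0))):
        for x,y in proj(d,P): cv2.circle(i,(int((x-b[0]+.5)*5),int((y-b[1]+.5)*5)),2,c,-1)
    out.append(i)
cv2.imwrite("pics/c8.png",np.hstack(out))
E
```

```text
[np.float64(606.2376898089602), np.float64(-279.1842520218087), np.float64(104.7269871600604)] [-0.76142123  0.34852672  1.83864793  0.51650618  0.62080425  0.53876979] [-5.74464806e-01  6.61651045e-01  1.33420408e+00 -4.44089210e-16
  1.14573752e+00  1.09930595e+00]
 t 31.51 tcp [ 606.5 -279.4  105.4] rot [180.  -28.1  -5.9] F [-0.4  0.4 -4.8] w 49.6
```

View pics/c8.png

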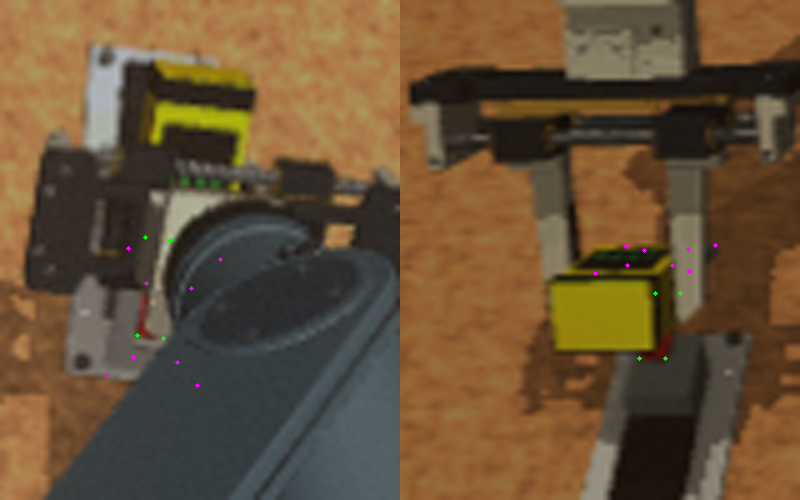

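The dipped pack hides the head in both views, but the foot-end corners are visible. I compare those with the prediction.

```bash
python3 - <<'E'
from h import *
t=np.load("t2.npy",allow_pickle=True).item();s=np.load("s2.npy",allow_pickle=True).item()
# scale5 crops; sub-pixel offsets: display=(px-b+.5)*5
for n,d,b,x0 in(("top",t,(365,175),0),("scene",s,(120,150),400)):
    for sv,y,nv in((134,-25,18),(134,25,18),(134,-25,-18),(134,25,-18),(39,-25,18),(39,25,18)):
        q=(proj(d,[pk(-22,80,28,sv,y,nv)])[0]-b+.5)*5; print(n,sv,y,nv,(q+[x0,0]).round(0))
# measured
for n,d,b,(x0,y0,x1,y1) in(("top",t,(365,175),(385,180,420,220)),("scene",s,(120,150),(140,195,180,228))):
    p=blob(d,(20,110,45),(35,255,255),(x0,y0,x1,y1),union=True); hull=cv2.convexHull(p.astype(np.float32))
    a=cv2.approxPolyDP(hull,2,True)[:,0]; print(n,((a-b+.5)*5+[400 if n=="scene" else 0,0]).tolist())
E
```

```text
top 134 -25 18 [258.  94.]
top 134 25 18 [163.  83.]
top 134 -25 -18 [244.  76.]
top 134 25 -18 [152.  65.]
top 39 -25 18 [226. 268.]
top 39 25 18 [133. 258.]
scene 134 -25 18 [546. 283.]
scene 134 25 18 [648. 281.]
scene 134 -25 -18 [552. 355.]
scene 134 25 -18 [653. 353.]
scene 39 -25 18 [593. 246.]
scene 39 25 18 [688. 244.]
top [[237.5, 52.5], [252.5, 82.5], [252.5, 157.5], [237.5, 192.5], [112.5, 167.5], [157.5, 62.5]]
scene [[672.5, 327.5], [652.5, 347.5], [557.5, 347.5], [552.5, 282.5], [597.5, 247.5], [667.5, 247.5]]
```

Prediction and picture agree to about 1 px (about 2 mm) in both views, within the clearances. I run the hooking path with force guards.

```bash
cat > hook.py <<'E'
from h import *
W=[(-20,60,28),(-10,51.5,28),(4.5,51.5,28),(9,51,24),(10,49.5,19),(10.7,47.5,14),(11,45.5,10),(11,43.8,5),(11.5,42,0)]
def run(W,sp=40,fs=8):
    for w in W:
        p,o=tcp(*w); d=np.linalg.norm(np.array(p)-robot.current_tcp_pos())
        hit=robot.move_linear(p,o,speed=min(sp,max(8,d/0.5)),f_stop=fs); st(f"{w} hit={hit}")
        if hit: return False
    return True
if __name__=="__main__":
    print(run(W))
    i=get("scene")["img"][175:275,120:220];cv2.imwrite("pics/c9.png",cv2.resize(i,None,fx=5,fy=5,interpolation=2))
E
python3 hook.py
```

```text
(-20, 60, 28) hit=False t 32.26 tcp [ 608.2 -279.4   84.5] rot [-180.   -28.    -5.9] F [-0.1  0.5 -4.6] w 49.9
(-10, 51.5, 28) hit=False t 32.92 tcp [ 618.2 -280.3   76.1] rot [-180.   -28.    -5.9] F [-0.6 -0.4 -5. ] w 49.9
(4.5, 51.5, 28) hit=False t 33.57 tcp [ 632.6 -281.7   76.1] rot [-180.   -28.    -5.9] F [-0.7  0.4 -5.4] w 49.7
(9, 51, 24) hit=False t 34.23 tcp [ 638.4 -282.3   70.2] rot [-180.   -24.    -5.9] F [-0.2 -0.4 -4.4] w 50.1
(10, 49.5, 19) hit=False t 34.88 tcp [ 640.8 -282.6   61.8] rot [-180.   -19.    -5.9] F [-0.3  0.3 -4.9] w 49.7
(10.7, 47.5, 14) hit=False t 35.54 tcp [ 642.4 -282.8   52.9] rot [-180.   -14.    -5.9] F [ 0.   0.5 -4.7] w 50.2
(11, 45.5, 10) hit=False t 36.2 tcp [ 643.1 -282.9   45.2] rot [-180.   -10.    -5.9] F [-0.4 -0.3 -4.2] w 49.8
(11, 43.8, 5) hit=False t 36.87 tcp [ 642.6 -282.8   36.6] rot [-180.    -5.    -5.9] F [ 0.2  0.5 -5.1] w 49.8
(11.5, 42, 0) hit=False t 37.52 tcp [ 642.2 -282.8   27.9] rot [-180.    -0.    -5.9] F [ 0.8 -0.  -4.9] w 49.8
True
```

View pics/c9.png

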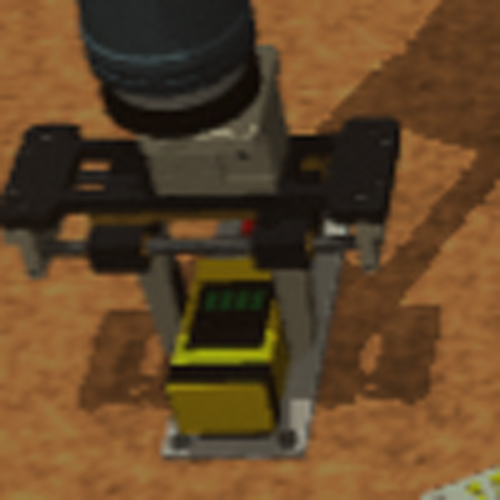

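Path completed with no contact force. Next I touch the bed, then slide home against the pedestal.

```bash
python3 - <<'E'
from h import *
p,o=tcp(11.5,35,0); print(robot.move_linear(p,o,speed=15,f_stop=3)); st("bed"); z=robot.current_tcp_pos()[2]
q=robot.current_tcp_pos(); robot.move_linear([q[0],q[1],z+1.2],o,speed=20); robot.sleep(.3); st("up")
p,o=tcp(-6,0,0); p[2]=z+1.2
print(robot.move_linear(p,o,speed=15,f_stop=5)); robot.sleep(.2); st("home"); q=robot.current_tcp_pos()
print("xe est",(q-S)@UX-GS, "ye",(q-S)@UY)
i=get("scene")["img"][175:275,120:220];cv2.imwrite("pics/c10.png",cv2.resize(i,None,fx=5,fy=5,interpolation=2))
E
```

```text
True
bed t 37.94 tcp [ 642.4 -283.1   24. ] rot [180.   -0.   -5.9] F [-0.8  0.   5.9] w 49.5
up t 38.58 tcp [ 642.2 -283.    24.8] rot [-180.     0.    -5.9] F [ 0.9  0.1 -4.8] w 49.6
True
home t 39.84 tcp [ 626.7 -281.    24. ] rot [-1.8e+02 -1.0e-01 -5.9e+00] F [ 5.9 -0.4  0. ] w 49.9
xe est -4.134016063793908 ye 0.2831633113201296
```

```bash
python3 - <<'E'
from h import *
q=robot.current_tcp_pos(); o=down(M)
print(robot.move_linear([q[0],q[1],22],o,speed=15,f_stop=3)); st("bed")
robot.move_gripper(0.8); st("open")
q=robot.current_tcp_pos(); robot.move_linear([q[0],q[1],190],o,speed=120)
robot.move_ptp([480,60,260],down(M)); st("away")
t=get("top");s=get("scene")
np.save("t3.npy",t,allow_pickle=True);np.save("s3.npy",s,allow_pickle=True)
out=[cv2.resize(d["img"][y:y+80,x:x+66],None,fx=6,fy=6,interpolation=2) for d,x,y in((t,360,178),(s,135,195))]
cv2.imwrite("pics/c11.png",np.hstack(out))
E
```

```text
True
bed t 40.1 tcp [ 626.7 -281.    24. ] rot [180.    0.   -5.9] F [-1.4  0.3  3.8] w 49.9
open t 40.73 tcp [ 627.1 -281.    23.2] rot [180.   -0.   -5.9] F [ 0.3 -0.9  0.3] w 74.5
away t 43.67 tcp [480.7  59.2 259.8] rot [180.  -0.  -6.] F [ 0.   0.2 -1.3] w 74.2
```

View pics/c11.png

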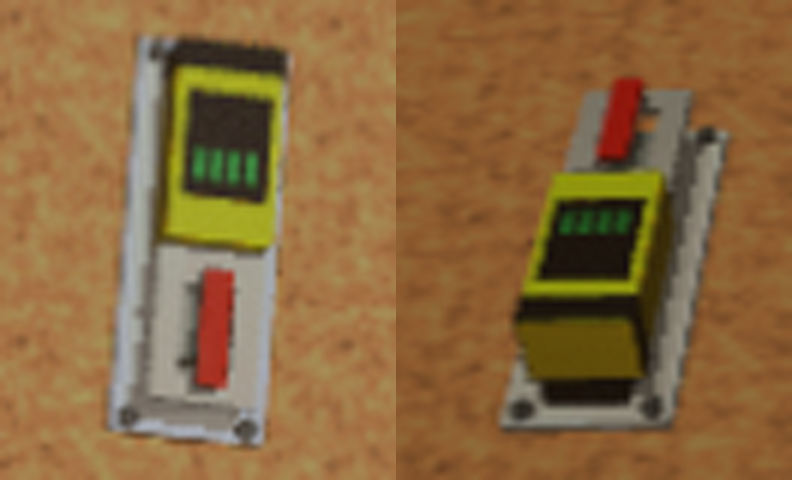

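The head lies on top of the tongue with the eye under it, and the pack is flat and square on the bed. I check positions numerically before handing in.

```bash
python3 - <<'E'
from h import *
t=np.load("t3.npy",allow_pickle=True).item();s=np.load("s3.npy",allow_pickle=True).item()
u=lambda a,b:(360+a/6-.5,178+b/6-.5); v=lambda a,b:(135+(a-396)/6-.5,195+b/6-.5)
f=lambda n,d,p,z:print(n,[( round((q-S)@UX,1),round((q-S)@UY,1)) for q in plane(d,p,z)])
f("foot exp 134",t,[u(175,38),u(287,49)],56); f("shoulder exp 39",t,[u(162,240),u(270,249)],56)
f("tip exp -33",t,[u(152,400),u(240,410)],41); f("head exp -27/27",t,[u(220,270),u(212,387)],54)
f("S shoulder 39",s,[v(552,172),v(664,174)],56); f("S foot 134",s,[v(520,320),v(642,320)],56); f("S tip -33",s,[v(583,92),v(690,94)],41); f("S head",s,[v(628,80),v(607,160)],54)
f("plate top exp -45/145",t,[u(185,437),u(212,42)],6)
E
```

```text
foot exp 134 [(np.float64(132.1), np.float64(29.0)), (np.float64(133.2), np.float64(-23.8))]
shoulder exp 39 [(np.float64(37.0), np.float64(27.9)), (np.float64(38.6), np.float64(-22.3))]
tip exp -33 [(np.float64(-34.3), np.float64(23.8)), (np.float64(-34.4), np.float64(-17.2))]
head exp -27/27 [(np.float64(26.6), np.float64(-0.2)), (np.float64(-27.3), np.float64(-0.7))]
S shoulder 39 [(np.float64(36.3), np.float64(-23.3)), (np.float64(39.2), np.float64(27.0))]
S foot 134 [(np.float64(129.2), np.float64(-20.4)), (np.float64(130.6), np.float64(31.1))]
S tip -33 [(np.float64(-36.0), np.float64(-24.3)), (np.float64(-33.0), np.float64(26.2))]
S head [(np.float64(-28.6), np.float64(0.0)), (np.float64(26.8), np.float64(-0.7))]
plate top exp -45/145 [(np.float64(-44.7), np.float64(0.3)), (np.float64(145.9), np.float64(1.7))]
```

```bash
python3 - <<'E'
from h import *
robot.hand_in(); print(robot.current_t())
E
```

```text
the job is handed in; nothing more can be done
the job is handed in; nothing more can be done
```

The pack is hooked on the mount and the job is handed in; my last clock reading before that was about 44 s, against the 72 s limit.

**What I did**
- I lifted the pack out of the charger by the tongue edges and pushed it up against the mat's stop edge. Contact came at 18.0 mm from my measured edge, which is half the pack's thickness.
- I let go and it stood there by itself. I then pushed it over with the closed fingers, and it fell freely onto its broad face on the mat. The foot overhangs the edge.
- I picked it up by the body sides and dipped it 28°. The tongue threaded past the head and levelled with no contact force. I then slid it home until it pressed about 6 N against the pedestal, set it down and released it.

**Last checks, both cameras, arm away**

| Feature (mount x, mm) | Expected | Measured |
|---|---|---|
| Body end face (shoulder) | 39 | 36 to 39 |
| Tongue tip | -33 | -33 to -36 |
| Head ends | ±27 | about ±27 |

- The pack lies flat, with both ends of the head over the tongue. It sits about 2 mm off centre sideways.
- **Foot end:** the scene camera put it at about 130 mm, against 134 expected. The top camera gave 133.
- **Sliding home:** contact came about 4 mm further along than my estimate of the grip position predicted. The pictures show the pack home, so I put that down to the grip estimate.
- **Bystanders:** I saw none disturbed in the pictures I viewed, but I did not measure them afterwards.

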